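# Step up the controller's selector, lock the setting and take the key

### The arm

A 6-joint arm with a two-finger parallel gripper is mounted at the origin on a cart in front of the work surface, level with it; the furniture and walls round the work are solid. World frame = base frame: x ahead of the robot, y to its left, z up, the work surface at z = 0. Lengths are in m, angles in rad, forces in N, time in s.
With the tool pointing down it reaches from about 0.275 to 0.825 m from the base axis. Payload 4.9 kg.
Tool frame: the origin (TCP) lies midway between the tips of the shut fingers; the grasp point (between the pads) lies 19 mm behind it (bot.grip_depth is the distance from the TCP to the grasp point, in m); y points along the fingers, x is the direction in which the jaws open and shut, and the axes are right-handed (so a half turn about y gives the same grasp; the last joint's range is limited). The gripper opens to 85 mm and grips with 20 to 120 N. Pads are 22 mm wide; open, the fingers measure 114 mm over their backs; the gripper's body (76 mm by 85 mm) begins 54 mm behind the grasp point. The pads swing forward as they close: fully open they stand 13 mm farther back than shut.
Start: joints at [-1.406, 0.326, -0.193, 1.052, 0, 1.437], TCP at [0.162, -0.526, 0.231] pointing down, gripper open.
Joint ranges: [-2.65, 2.65], [-0.97, 1.79], [-1.3, 1.35], [-1.93, 2.1], [-1.47, 1.37], [-3.14, 3.14]. Speed limits (rad/s): [2.57, 2.57, 3.14, 3.14, 3.14, 3.14].

### API

Orientations are given as a unit quaternion [w, x, y, z].
In Python, from cell import bot gives the robot as it stands. Calls block until the motion is done:
- bot.move_pose(position, orientation): joint-space move of the TCP to a pose.
- bot.move_linear(position, speed=0.15, rotation=None, until_force=None): straight line of the TCP; rotation=None keeps the orientation; speed is the mean speed in m/s. With until_force (N) it stops when the force on the tool has changed by that much, and returns True; else False.
- bot.goto_joints(angles): joint-space move.
- bot.set_gripper(opening, grasp_force=None): opening from 0.0 (shut) to 1.0 (fully open); grasp_force is the grip in N (None keeps the last); returns when the fingers have stopped.
- bot.wait(seconds).
- bot.solve_ik(position, orientation): joint angles nearest the present ones, or None.
- bot.camera(name): name is "scene" or "top" or "wrist"; returns the picture (480x640x3 uint8, red, green, blue); there is no depth.
- bot.calibration(name): a dict with "mtx" (3x3 intrinsics, pixels), "k1" (the pictures are not rectified: a ray, as slopes to the right and down, at radius r is drawn at 1 + k1 r^2 times it, then the intrinsics apply), "extrinsics" (4x4, takes a point from world to camera coordinates); the wrist camera has in their place "hand_eye" (4x4, takes a point from camera to tool coordinates, whose origin is the TCP and whose axes are the tool frame's). Camera axes: x right, y down, z forward; pixel columns grow to the right and rows downward; lengths in m; the calibration is good to about 2 mm. A picture is of the moment at which its call begins: read the wrist's pose just before it. calibration takes no time and is no camera call.
A pose or a line that the arm cannot do raises bot.PlanningError and nothing moves.
- bot.close_job(): hands the job in, once; it reports no verdict.
Trained networks look in the newest picture that a camera, given by its name, has taken for a name from the list of things; names that differ only in an ending like _2 or _b are one class to them, and where a whole thing is asked for, a point or a joint stands for the part that bears it (a point fixed in the world has none). Each returns a list of dicts, best first, with "confidence" (0 to 1); they miss things now and then, are a little off and sometimes report something else, mostly with a low value. They report only what shows in the picture. A call takes as long as a camera call.
- bot.search_frame(camera, thing): "bbox" ([left, top, width, height] in pixels, round what is visible of it).
Readings, each from a call of its own:
- bot.read_clock(): time.
- bot.read_joint_positions(): joint angles.
- bot.read_joint_vel(): joint speeds.
- bot.read_joint_efforts(): joint torques, N m.
- bot.read_position(): TCP position.
- bot.read_tool_rot(): TCP orientation.
- bot.read_ft_force(): force on the tool from outside, world axes, zero at the start.
- bot.read_moment(): the same for the moment, N m.
- bot.read_gripper_width(): opening from 0.0 (shut) to 1.0 (fully open).
Only numpy, scipy, OpenCV 4.12 (cv2) and the standard library are available. Lean on these libraries where they do the work, as an engineer would, in place of code of your own. Each camera call takes 0.05 s, during which the arm holds its last target. There are 200 camera calls.

### The job

On the sloping-front bench controller, step the rotary selector clockwise, click by click, to its fifth position (the first is at its anticlockwise stop, where the pointer is at the left-hand end mark). Then lock the setting: turn the key anticlockwise back to its locked mark, the only position where it comes out, draw it straight out and lay it down on the closed lab book in front of the tablet, leaving the lock in its locked position. Leave the other things on the bench where they are.

Things in the scene. Friction and masses are not known exactly. Their poses are not given: they have to be found in the camera images.
- selector (a joint): Black bar knob, left on the panel. Rad: 0 = first position (pointer left, end stop just before it), growing clockwise as seen facing the panel. Seven click positions 0.524 rad apart, a dark mark at each: pointer straight up the slope = fourth (1.571), fifth = 2.094. Starts in the first, second or third. A detent pulls it into the nearest position when let go; 0.12 N m carries it over a click.
- lock (a joint): Key lock, right on the panel, turned by the key. Rad: 0 = locked (key hole's side slots and the bow's plane point up the slope; the key can be drawn), 1.047 = unlocked, its start: 60 degrees clockwise from locked as seen facing the panel. Stops at both ends; light friction (0.02 N m), no spring. The key has about 3 degrees of play in it.
- selector_grip (a point): Point on the knob's axis, 28 mm out from the panel, to grip its bar. z: out of the panel (30 degrees from vertical, leaning to the robot); y: to the bar's pointed end; x: across the bar. Bar 14 mm thick (x), from 28 mm behind the axis to its tip 30 mm ahead (last 14 mm tapered), standing from 9 mm (top of its 60 mm round skirt) to 40 mm above the panel.
- selector_pointer (a point): Tip of the selector's pointed end (white line on it), 30 mm from the axis, at the same height as selector_grip.
- console: The bench controller, fixed: 220 mm wide (y), 130 mm deep (x), white metal case, grey cheeks. Origin: centre of its underside; x to its back, y to its left, z up. Front 70 mm high; from it the flat panel, 100 mm deep in plan, rises at 30 degrees to a flat top 30 mm deep at 128 mm height. Selector and lock axes are square to the panel, 108 mm apart.
- lock_mouth (a point): Centre of the key hole at the outer face of the steel lock barrel (40 mm across), which stands 8.5 mm out of the panel. Hole: 12 mm round with two 8 mm wide side slots, 23 mm over all. Axes as the console's (level).
- lock_axis (a point): Point on the lock's axis 30 mm straight out from lock_mouth: from lock_mouth to this point is the direction in which the key is drawn.
- key_bow (a point): Centre of the key's round black bow, its grip: a disc 36 mm across, 10 mm thick, rim rounded (26 mm flat faces). Loose key, 80 mm long, 45 g, standing in the lock, leaning up to 5 degrees in its play, bow centre 29 mm out from lock_mouth. z: along the key from bit to bow; x: in the bow's plane, along the bit; y: across its thickness. The bow ends 18 mm further along z; the bit's end is 62 mm behind.
- key_centre (a point): Middle of the key's length on its axis, 22 mm from the bow's centre towards the bit; axes as key_bow. Steel shank 10 mm round; at its end a cross bit 19 mm long (x), 5 mm thick (y), 7 mm high. In the lock the bit's end is 33 mm below the mouth: the key must be drawn more than 33 mm to be free.
- notebook: Closed dark-blue wire-bound lab book, 200 mm (its x) by 145 mm (its y), 13 mm thick, flat on the bench in front of the blue-framed tablet, long side across; loose, 0.22 kg. Origin: centre of its underside. A black pen lies on it along x, 58 mm from the centre on its -y side (away from the robot).
- pen: Black ball pen, 143 mm long, 9 mm thick, lying on the lab book.
- hex_keys: Red folding hex-key set, 86 x 22 x 23 mm, lying on the controller's flat top at its right.
- timer: White square bench timer, 62 x 62 x 19 mm, on the bench between controller and lab book.
- beaker: Empty plastic beaker, 58 mm wide, 67 mm high, on the bench between controller and lab book, further back.
- caliper: Digital caliper, 165 x 59 x 10 mm, on the bench just left of the controller.
- glue: White glue bottle with red tip, 28 mm across, 92 mm high, on the bench right of the controller.
- petri: Petri dish with lid, 65 mm across, 15 mm high, on the bench at the right.

How it is judged:
By the outcome, as a careful person would: the job done as asked, in the order asked, and still so for the second after the job is handed in, with the robot touching nothing.
It also fails if it takes over 72 s, if anything falls off the work surface, if the arm or the gripper's body presses on something with over 40 N, if the wrist force passes 120 N, or if a joint passes its speed limit or range.

## Working session

There is one attempt and no reset: what is moved stays moved. The work goes in short steps, each a Python script; the robot and the scene stay as the last script left them, time stands still between calls to the robot, and variables do not carry over. Pictures are saved under pics/ and viewed, about 8 in all and at most 12, crops included, and the job is handed in when it is done.

```bash
ls; mkdir -p pics; python3 - <<'E'
from cell import bot
import cv2, numpy as np
a=bot.camera("scene");b=bot.camera("top")
cv2.imwrite("pics/scene.png",a[:,:,::-1]);cv2.imwrite("pics/top.png",b[:,:,::-1])
for c in("scene","top"):
  k=bot.calibration(c);print(c,k)
  for t in("console","selector","lock","key_bow","notebook","pen","timer","beaker","hex_keys"):
    print(t,[(np.round(d["bbox"]).tolist(),round(d["confidence"],2)) for d in bot.search_frame(c,t)[:2]])
print(bot.calibration("wrist"),bot.read_tool_rot(),bot.read_clock())
E
```

```text
pics
scene {'mtx': array([[445.51521525,   0.        , 326.74716669],
       [  0.        , 445.51521525, 228.97399917],
       [  0.        ,   0.        ,   1.        ]]), 'k1': -0.08533198375288453, 'extrinsics': array([[-0.53561914, -0.84440197, -0.00987158,  0.13696574],
       [-0.63923466,  0.4130611 , -0.64865983,  0.43307647],
       [ 0.55180721, -0.34112436, -0.76101444,  0.95184541],
       [ 0.        ,  0.        ,  0.        ,  1.        ]])}
console [([329.0, 183.0, 94.0, 67.0], 0.91)]
selector []
lock [([332.0, 182.0, 88.0, 71.0], 0.52)]
key_bow [([396.0, 205.0, 17.0, 11.0], 0.42)]
notebook [([161.0, 288.0, 86.0, 63.0], 0.88)]
pen [([185.0, 292.0, 45.0, 6.0], 0.57)]
timer [([272.0, 275.0, 23.0, 27.0], 0.85), ([289.0, 249.0, 16.0, 23.0], 0.26)]
beaker [([257.0, 241.0, 18.0, 27.0], 0.84)]
hex_keys []
top {'mtx': array([[491.8620678 ,   0.        , 317.48464684],
       [  0.        , 491.8620678 , 244.97172999],
       [  0.        ,   0.        ,   1.        ]]), 'k1': 0.0008076277851345841, 'extrinsics': array([[ 0.02006141, -0.99963917, -0.01786275, -0.1598903 ],
  
[... 624 characters left out ...]
 25.0, 32.0], 0.69)]
hex_keys [([383.0, 230.0, 39.0, 12.0], 0.75), ([346.0, 244.0, 27.0, 30.0], 0.4)]
{'mtx': array([[362.08326696,   0.        , 322.96140331],
       [  0.        , 362.08326696, 243.78891429],
       [  0.        ,   0.        ,   1.        ]]), 'k1': -0.05092507755971253, 'hand_eye': array([[ 9.99999808e-01,  5.72608322e-05, -6.17450301e-04,
        -1.82001013e-03],
       [ 6.05545501e-04, -3.04638740e-01,  9.52467780e-01,
        -1.42785260e-01],
       [-1.33560184e-04, -9.52467970e-01, -3.04638716e-01,
         7.64292811e-02],
       [ 0.00000000e+00,  0.00000000e+00,  0.00000000e+00,
         1.00000000e+00]])} [-0.56883678  0.56885804 -0.42000564  0.42002442] 1.0
```

View pics/scene.png

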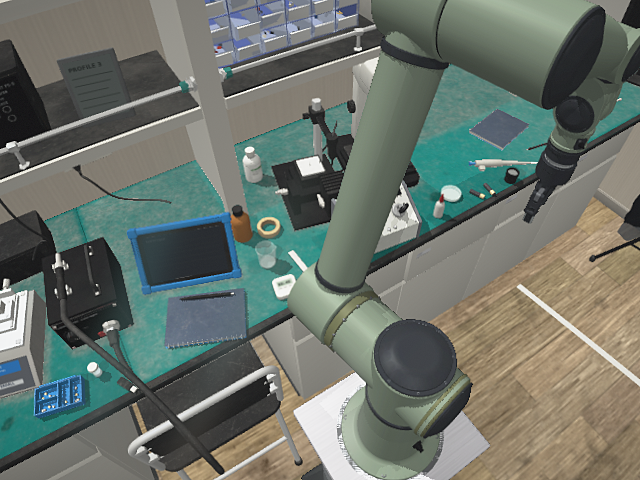

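View pics/top.png

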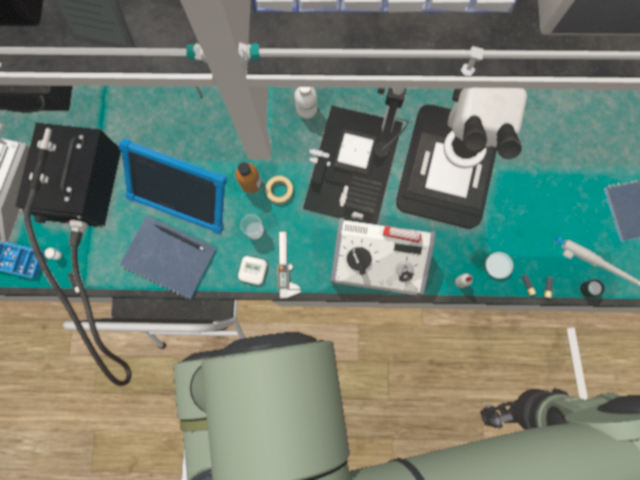

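The top view shows the controller at about (383,257), with the knob at (359,260), the key at (407,272) and the hex set on top at (402,234). The lab book is at (168,257), rotated, with its pen at (180,237). I'll look closer with the wrist camera.

```bash
cat > h.py <<'E'
from cell import bot
import numpy as np, cv2
from scipy.spatial.transform import Rotation as R
def q2R(q): return R.from_quat(np.roll(q,-1)).as_matrix()
def R2q(M): return np.roll(R.from_matrix(M).as_quat(),1)
def cam(name,pose=None):
    k=bot.calibration(name)
    if name=="wrist":
        p,q=pose; T=np.eye(4);T[:3,:3]=q2R(q);T[:3,3]=p
        E=np.linalg.inv(T@k["hand_eye"])
    else: E=k["extrinsics"]
    return k["mtx"],np.array([k["k1"],0,0,0,0.]),E
def proj(c,P):
    K,D,E=c; return cv2.projectPoints(np.atleast_2d(P).astype(float),cv2.Rodrigues(E[:3,:3])[0],E[:3,3],K,D)[0][:,0]
def ray(c,uv):
    K,D,E=c; d=cv2.undistortPoints(np.array([[uv]],float),K,D)[0,0]
    Rt=E[:3,:3].T; return -Rt@E[:3,3], Rt@np.array([*d,1])
def onplane(c,uv,z=None,n=(0,0,1),p0=None):
    o,d=ray(c,uv); n=np.array(n,float); p0=np.array([0,0,z]) if p0 is None else p0
    return o+d*((p0-o)@n)/(d@n)
def tool(y,x):  # approach dir y, jaw dir x
    y=np.array(y,float);y/=np.linalg.norm(y);x=np.array(x,float);x-=y*(x@y);x/=np.linalg.norm(x)
    return np.stack([x,y,np.cross(x,y)],1)
def shot(name,fn):
    pose=(bot.read_position(),bot.read_tool_rot()) if name=="wrist" else None
    im=bot.camera(name); cv2.imwrite(f"pics/{fn}.png",im[:,:,::-1]); 
    if pose: np.savez(f"pics/{fn}.npz",p=pose[0],q=pose[1])
    return cam(name,pose),im
def loadw(fn):
    d=np.load(f"pics/{fn}.npz"); return cam("wrist",(d["p"],d["q"]))
E
python3 - <<'E'
from h import *
c=cam("top")
for n,uv,z in[("knob",(359,259),.12),("key",(407,272),.13),("consFL",(333,291),0),("FLt",(334,284),.07),("FRt",(427,291),.07),("BLt",(343,220),.128),("BRt",(433,232),.128)]+[("nb",p,.013) for p in[(149,218),(216,249),(190,297),(122,265)]]+[("pen",(180,237),.02),("beaker",(252,226),.05),("timer",(253,270),.02),("tablet",(222,228),.01)]:
  print(n,onplane(c,uv,z).round(3))
# ik tests
P=onplane(c,(383,262),.1)
for sgn in(1,-1):
  n=np.array([-.5,0,.866]); M=tool(-n,[0,sgn,0])
  he=bot.calibration("wrist")["hand_eye"]
  # put the camera optical axis through panel centre, 0.22 away
  cp=he[:3,3]+he[:3,2]*.24
  t=P-M@cp
  q=bot.solve_ik(t,R2q(M)); print(sgn,t.round(3),q)
E
```

```text
knob [ 0.454 -0.247  0.12 ]
key [ 0.425 -0.354  0.13 ]
consFL [ 0.392 -0.191  0.   ]
FLt [ 0.402 -0.192  0.07 ]
FRt [ 0.389 -0.41   0.07 ]
BLt [ 0.543 -0.21   0.128]
BRt [ 0.518 -0.414  0.128]
nb [0.568 0.281 0.013]
nb [0.491 0.105 0.013]
nb [0.37  0.162 0.013]
nb [0.446 0.339 0.013]
pen [0.519 0.196 0.02 ]
beaker [0.543 0.011 0.05 ]
timer [0.438 0.008 0.02 ]
tablet [0.546 0.093 0.01 ]
1 [ 0.411 -0.302  0.176] [-1.04685843  0.09865119 -0.7802324   0.41071352  0.44774888 -0.98242889]
-1 [ 0.405 -0.306  0.173] [-1.06460904  0.10377778 -0.7841841   0.40988668  0.45260458  2.14020085]
```

```bash
python3 - <<'E'
from h import *
P=onplane(cam("top"),(383,262),.1)
M=tool([.5,0,-.866],[0,-1,0]); he=bot.calibration("wrist")["hand_eye"]
t=P-M@(he[:3,3]+he[:3,2]*.30)
bot.move_pose(t,R2q(M)); print(bot.read_clock(),bot.read_position())
c,im=shot("wrist","w1")
cv2.imwrite("pics/w1c.png",im[:,:,::-1])
for t in("console","selector","lock","key_bow","hex_keys"):
    print(t,[(np.round(d["bbox"]).tolist(),round(d["confidence"],2)) for d in bot.search_frame("wrist",t)[:2]])
E
```

```text
2.1917 [ 0.39280659 -0.30698204  0.23173019]
console [([180.0, 125.0, 281.0, 206.0], 0.89)]
selector [([213.0, 202.0, 69.0, 82.0], 0.68), ([183.0, 127.0, 278.0, 204.0], 0.65)]
lock [([179.0, 125.0, 283.0, 210.0], 0.57), ([311.0, 137.0, 115.0, 50.0], 0.4)]
key_bow [([358.0, 255.0, 45.0, 47.0], 0.72)]
hex_keys [([310.0, 141.0, 116.0, 43.0], 0.9)]
```

View pics/w1.png

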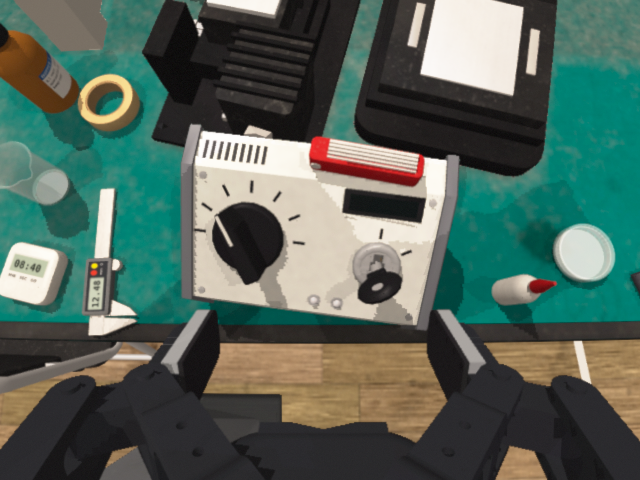

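The wrist view shows the selector at (245,240) with its pointer up-left, the key barrel at (377,262), the bow at (380,285) and the hex set at (367,160). I'll enlarge it to pick points.

```bash
python3 - <<'E'
import cv2
im=cv2.imread("pics/w1.png")[118:338,176:468]
im=cv2.resize(im,None,fx=2.7,fy=2.7,interpolation=cv2.INTER_CUBIC);print(im.shape)
cv2.imwrite("pics/w1z.png",im)
E
```

```text
(594, 788, 3)
```

View pics/w1z.png

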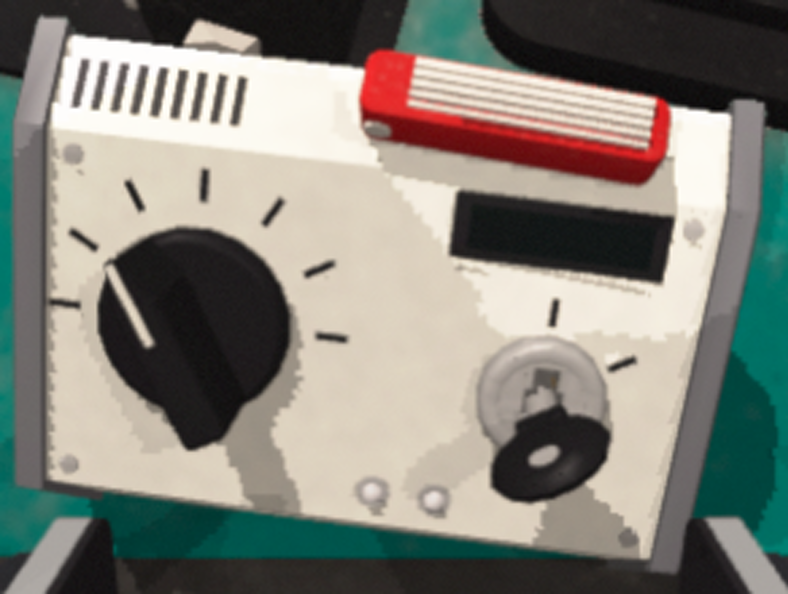

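```bash
cat > fit.py <<'E'
from h import *
from scipy.optimize import least_squares
c=loadw("w1"); C=lambda u,v:(u/2.7+176-.3,v/2.7+118-.3)
marks=[(64,303),(83,240),(134,195),(205,185),(273,212),(319,269),(331,337)]
s,co=np.sin(np.pi/6),np.cos(np.pi/6)
def panel(u,v,h=0): # u up the slope from front edge, v left, h out (console frame)
    return np.array([-.065+u*co-h*s, v, .07+u*s+h*co])
def world(p,P):
    x,y,t=p[:3]; return (R.from_euler('z',t).as_matrix()@np.atleast_2d(P).T).T+[x,y,0]
def pts(p):
    x,y,t,ku,kv,r,lu,rl,w1=p; L=[]
    for i in range(7):
        a=i*.5236; L.append(panel(ku+r*np.sin(a),kv+r*np.cos(a)))
    lv=kv-.108
    L+=[panel(lu+rl,lv),panel(lu+rl*.5,lv-rl*co),panel(lu,lv,.0085)]
    L+=[panel(0,w1),panel(0,-w1),panel(.1155,w1),panel(.1155,-w1)]
    return world(p,L)
obs=np.array([C(*m) for m in marks+[(554,312),(622,363),(543,397),(47,483),(652,558),(52,128),(715,208)]])
res=lambda p:(proj(c,pts(p))-obs).ravel()
f=least_squares(res,[.46,-.3,-.06,.06,.054,.04,.06,.03,.105],loss='soft_l1')
if __name__=="__main__":
    print(f.x.round(4)); print(res(f.x).reshape(-1,2).round(1).tolist())
    p=f.x; ku,kv,lu=p[3],p[4],p[6]; 
    n=world([0,0,p[2]],panel(0,0,1)-panel(0,0,0))[0]; up=world([0,0,p[2]],panel(1,0)-panel(0,0))[0]; left=np.cross(n,up)
    K=world(p,panel(ku,kv))[0]; L=world(p,panel(lu,kv-.108,.0085))[0]
    print("K",K,"L",L,"n",n,"up",up,"left",left)
    # selector angle: white line on the bar top (h=40)
    a,b=[onplane(c,C(*q),n=n,p0=K+.04*n) for q in((150,347),(110,266))]
    d=b-a; print("sel",np.degrees(np.arctan2(d@up,d@left)), [np.linalg.norm(q-K-.04*n).round(4) for q in(a,b)])
    B=onplane(c,C(547,456),n=n,p0=L+.029*n); print("bow off (up,left)",(B-L)@up,(B-L)@left)
    np.savez("geo.npz",K=K,L=L,n=n,up=up,left=left)
    nt=cam("top"); print("top check", proj(nt,world(p,[panel(ku,kv,.04),panel(lu,kv-.108,.0375),panel(0,.11),panel(0,-.11),panel(.1155,.11)])).round(1).tolist())
E
python3 fit.py
```

```text
[ 0.4617 -0.2965 -0.126   0.0622  0.0516  0.0421  0.053   0.0258  0.0987]
[[0.3, 0.3], [0.1, -0.1], [0.0, 0.2], [-0.3, -0.0], [-0.1, -0.0], [0.2, -0.3], [0.3, -0.1], [0.0, -0.3], [-0.6, -0.8], [0.0, 1.5], [1.0, -0.6], [-2.7, 0.1], [-0.8, 0.4], [1.4, 0.1]]
K [ 0.4571757  -0.24386025  0.10110116] L [ 0.4314636  -0.34946664  0.10384926] n [-0.49603806  0.06281912  0.8660254 ] up [ 0.85916312 -0.10880591  0.5       ] left [0.12563825 0.99207612 0.        ]
sel 61.537614355738334 [np.float64(0.0047), np.float64(0.0287)]
bow off (up,left) -0.005056934552667974 0.0004378142986005284
top check [[356.8, 265.2], [404.2, 275.4], [328.6, 279.9], [421.9, 293.4], [334.9, 233.7]]
```

```bash
python3 - <<'E'
from h import *
g=np.load("geo.npz"); P=(g["K"]+g["L"])/2
he=bot.calibration("wrist")["hand_eye"]
M=tool([.0,.15,-1],[.126,-.99,0])
t=P-M@(he[:3,3]+he[:3,2]*.26); print(t, bot.solve_ik(t,R2q(M)))
bot.move_pose(t,R2q(M)); bot.wait(.3)
c,im=shot("wrist","w2"); print(bot.read_clock())
pr=proj(c,[g["K"],g["L"]]).round().astype(int); print(pr, im.shape)
x0,y0=pr.mean(0).astype(int)-[160,130]; x0=max(x0,0);y0=max(y0,0);print(x0,y0)
A=cv2.resize(im[y0:y0+240,x0:x0+320,::-1],None,fx=2.4,fy=2.4,interpolation=cv2.INTER_CUBIC)
cv2.imwrite("pics/w2z.png",A)
tp=cv2.imread("pics/top.png")[205:305,320:445]
cv2.imwrite("pics/topz.png",cv2.resize(tp,None,fx=6,fy=6,interpolation=cv2.INTER_CUBIC))
E
```

```text
[ 0.44738807 -0.31307925  0.20498444] [-0.80380829  0.41261344 -0.14406833  1.12169819  0.10312648  2.2042337 ]
3.4333
[[254 213]
 [394 272]] (480, 640, 3)
164 112
```

View pics/w2z.png

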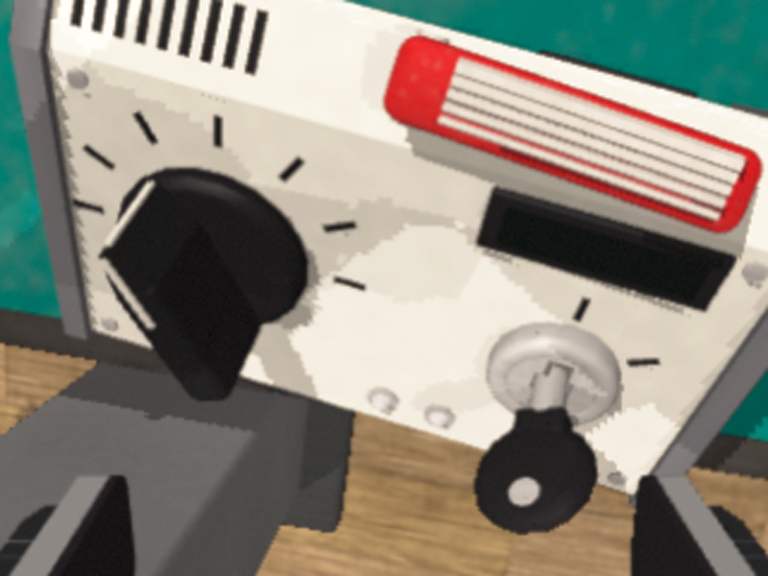

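View pics/topz.png

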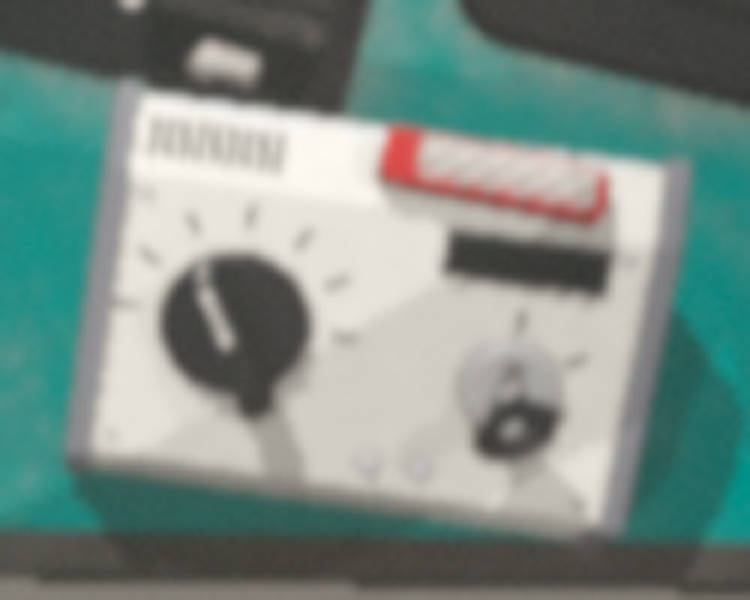

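The knob pointer is on the third mark in all three views. Next I'll fit them jointly.

```bash
cat > fit2.py <<'E'
from fit import *
C2=lambda u,v:(u/2.4+164-.3,v/2.4+112-.3); C3=lambda u,v:(u/6+320-.4,v/6+205-.4)
o1=obs[:10]
o2=np.array([C2(*m) for m in[(88,208),(99,157),(145,128),(217,131),(291,169),(339,227),(349,284),(582,309),(643,361),(553,373)]])
o3=np.array([C3(*m) for m in[(125,302),(150,257),(195,225),(252,216),(304,239),(340,282),(344,338),(521,323),(576,360),(510,388)]])
cs=[loadw("w1"),loadw("w2"),cam("top")]
def run(use,dzfree=True):
    def rr(q):
        P=pts(q[:9])[:10]+[0,0,q[9]]
        return np.concatenate([(proj(cs[i],P)-[o1,o2,o3][i]).ravel()*[1,1,1][i] for i in use]+[[q[9]/.001]])
    F=least_squares(rr,[*f.x,0],loss='soft_l1')
    return F.x,rr(F.x)[:-1].reshape(len(use),-1,2)
if __name__=="__main__":
    for use in([0],[1],[2],[0,1],[0,1,2]):
        q,r=run(use); dz=q[9]; P=pts(q[:9])
        K=world(q,panel(q[3],q[4]))[0]+[0,0,dz];L=P[9]+[0,0,dz]
        print(use,q.round(4).tolist(),"K",K.round(4),"L",L.round(4),"rms",np.sqrt((r**2).mean((1,2))).round(2), "d",r.mean(1).round(1).tolist(),"maxi",np.abs(r).max().round(1))
E
python3 fit2.py
```

```text
[0] [0.475, -0.2003, -0.1319, 0.0615, -0.0452, 0.0419, 0.0532, 0.0256, 0.0983, -0.0] K [ 0.4574 -0.2436  0.1008] L [ 0.4319 -0.3491  0.104 ] rms [0.4] d [[-0.0, 0.0]] maxi 1.4
[1] [0.4357, -0.4846, -0.1291, 0.0639, 0.2414, 0.042, 0.0558, 0.0253, 0.0983, -0.0] K [ 0.4572 -0.244   0.1019] L [ 0.4321 -0.3496  0.1052] rms [1.18] d [[-0.0, 0.4]] maxi 5.1
[2] [0.4578, -0.4011, -0.1341, 0.0542, 0.1518, 0.0425, 0.0458, 0.0256, 0.0983, 0.0] K [ 0.4601 -0.2483  0.0971] L [ 0.4343 -0.3538  0.1003] rms [0.25] d [[-0.0, -0.0]] maxi 0.4
[0, 1] [0.5603, 0.4642, -0.1301, 0.063, -0.7154, 0.0419, 0.0548, 0.0254, 0.0983, -0.0] K [ 0.4572 -0.2438  0.1015] L [ 0.4319 -0.3494  0.1048] rms [0.43 1.19] d [[0.1, 0.0], [-0.1, 0.3]] maxi 5.1
[0, 1, 2] [0.4755, -0.1778, -0.1304, 0.0641, -0.068, 0.0419, 0.0561, 0.0251, 0.0983, 0.0] K [ 0.4573 -0.244   0.1021] L [ 0.4322 -0.3496  0.1054] rms [0.55 1.19 1.37] d [[0.3, -0.3], [0.0, 0.4], [-1.7, 0.8]] maxi 5.1
```

```bash
python3 - <<'E'
from fit2 import *
q,_=run([0,1]); t=q[2]
n=world([0,0,t],panel(0,0,1)-panel(0,0,0))[0]; up=world([0,0,t],panel(1,0)-panel(0,0))[0]; left=np.cross(n,up)
K=world(q,panel(q[3],q[4]))[0]+[0,0,q[9]]; L=pts(q[:9])[9]+[0,0,q[9]]
K0=K
def tri(uvs,ids):
    A=np.zeros((3,3));b=np.zeros(3);rs=[]
    for i,uv in zip(ids,uvs):
        o,d=ray(cs[i],uv);d/=np.linalg.norm(d);Q=np.eye(3)-np.outer(d,d);A+=Q;b+=Q@o;rs.append((Q,o))
    X=np.linalg.solve(A,b); return X,[round(float(np.linalg.norm(Q@(X-o))),4) for Q,o in rs]
for nm,u in{"barrel":[C(543,397),C2(553,373),C3(510,388)],"bow":[C(545,456),C2(524,491),C3(513,432)],
  "tip":[C(107,262),C2(104,252),C3(203,262)],"lockmark":[C(554,312),C2(582,309),C3(521,323)],"mark4":[C(205,185),C2(217,131),C3(252,216)]}.items():
    for ids in([0,1],[0,1,2]):
        X,r=tri([u[i] for i in ids],ids); print(nm,ids,X.round(4),r,"relL(up,left,n)",[round(float((X-L)@v),4) for v in(up,left,n)],"relK",[round(float((X-K)@v),4) for v in(up,left,n)])
np.savez("geo.npz",K=K,L=L,n=n,up=up,left=left); print(K,L,n,up,left)
E
```

```text
barrel [0, 1] [ 0.4337 -0.3497  0.0992] [0.0001, 0.0001] relL(up,left,n) [-0.0012, -0.0, -0.0058] relK [-0.0094, -0.108, 0.0027]
barrel [0, 1, 2] [ 0.4343 -0.3506  0.1012] [0.0014, 0.0013, 0.0025] relL(up,left,n) [0.0004, -0.0009, -0.0043] relK [-0.0078, -0.1089, 0.0042]
bow [0, 1] [ 0.4122 -0.3443  0.1359] [0.0001, 0.0001] relL(up,left,n) [-0.0019, 0.0025, 0.037] relK [-0.0101, -0.1055, 0.0455]
bow [0, 1, 2] [ 0.4128 -0.3455  0.1375] [0.0016, 0.0013, 0.0028] relL(up,left,n) [-0.0004, 0.0014, 0.0381] relK [-0.0087, -0.1066, 0.0466]
tip [0, 1] [ 0.4622 -0.2288  0.1465] [0.0001, 0.0001] relL(up,left,n) [0.0334, 0.1235, 0.0289] relK [0.0252, 0.0155, 0.0374]
tip [0, 1, 2] [ 0.4656 -0.232   0.1544] [0.0056, 0.0012, 0.0065] relL(up,left,n) [0.0406, 0.1208, 0.0339] relK [0.0323, 0.0128, 0.0424]
lockmark [0, 1] [ 0.4577 -0.3526  0.1099] [0.0003, 0.0003] relL(up,left,n) [0.0251, 0.0002, -0.0085] relK [0.0169, -0.1078, -0.0]
lockmark [0, 1, 2] [ 0.458  -0.3536  0.1112] [0.0016, 0.0009, 0.0025] relL(up,left,n) [0.0261, -0.0008, -0.0077] relK [0.0179, -0.1088, 0.0008]
mark4 [0, 1] [ 0.4933 -0.2485  0.1222] [0.0002, 0.0002] relL(up,left,n) [0.0501, 0.108, -0.0088] relK [0.0419, 0.0, -0.0003]
mark4 [0, 1, 2] [ 0.4935 -0.2507  0.1275] [0.0024, 0.0008, 0.0024] relL(up,left,n) [0.0532, 0.1058, -0.0044] relK [0.045, -0.0022, 0.0041]
[ 0.45717804 -0.24379005  0.10150708] [ 0.43190053 -0.34940361  0.10476014] [-0.49577641  0.06485177  0.8660254 ] [ 0.85870993 -0.11232656  0.5       ] [0.12970354 0.99155282 0.        ]
```

```bash
cat >> h.py <<'E'
g=np.load("geo.npz"); n,up,left=g["n"],g["up"],g["left"]
K=g["K"]+[0,-.0008,0]; L=g["L"]+[0,-.0008,0]
def selM(th,s=1): d=left*np.cos(th)+up*np.sin(th); return tool(-n,s*np.cross(n,d))
def keyM(ph,s=1): b=up*np.cos(ph)-left*np.sin(ph); return tool(-n,s*np.cross(n,b))
E
python3 - <<'E'
from h import *
for s in(1,-1):
  for th in(1.047,1.571,2.094,2.2): 
    print("sel",s,th,np.round(bot.solve_ik(K+.012*n,R2q(selM(th,s))),3))
  print("appr",bot.solve_ik(K+.10*n,R2q(selM(1.047,s))))
  for ph in(1.047,.5,0,-.05): print("key",s,ph,np.round(bot.solve_ik(L+.010*n,R2q(keyM(ph,s))),3))
  q=bot.solve_ik(L+.12*n,R2q(keyM(0,s)));print("out",q)
# placing scan
for B in([.44,.22],[.46,.22],[.42,.2]):
 for yaw in np.radians([-60,-30,0,15,30,45,60,90,120]):
  for pitch in np.radians([20,25,30,40,50]):
   for roll in np.radians([-30,30]):
    for s in(1,-1):
     y=np.array([np.cos(yaw)*np.cos(pitch),np.sin(yaw)*np.cos(pitch),-np.sin(pitch)])
     M=tool(y,s*np.cross(y,[0,0,1])); M=R.from_rotvec(y*roll).as_matrix()@M
     z=.013+.0095+.062*np.sin(pitch)
     p=np.array([*B,z])+y*.019
     q=bot.solve_ik(p,R2q(M))
     if q is not None: print(B,np.degrees([yaw,pitch,roll]).round(),s,"camz",M[2,2].round(2),np.round(q,2))
E
```

```text
sel 1 1.047 [-0.838  0.162 -0.955  0.041  0.331 -1.162]
sel 1 1.571 [-0.838  0.162 -0.955  0.041  0.331 -0.638]
sel 1 2.094 [-0.838  0.162 -0.955  0.041  0.331 -0.115]
sel 1 2.2 [-0.838  0.162 -0.955  0.041  0.331 -0.009]
appr [-0.92420611 -0.05499848 -0.91317137  0.32810156  0.36465734 -1.24617985]
key 1 1.047 [-1.045  0.253 -0.805  0.174  0.407  0.202]
key 1 0.5 [-1.045  0.253 -0.805  0.174  0.407 -0.345]
key 1 0 [-1.045  0.253 -0.805  0.174  0.407 -0.845]
key 1 -0.05 [-1.045  0.253 -0.805  0.174  0.407 -0.895]
out [-1.15753159  0.03830323 -0.74580174  0.49662391  0.44227283 -0.96181315]
sel -1 1.047 [-0.838  0.162 -0.955  0.041  0.331  1.98 ]
sel -1 1.571 [-0.838  0.162 -0.955  0.041  0.331  2.504]
sel -1 2.094 [-0.838  0.162 -0.955  0.041  0.331  3.027]
sel -1 2.2 [-0.838  0.162 -0.955  0.041  0.331  3.133]
appr [-0.92420611 -0.05499848 -0.91317137  0.32810156  0.36465734  1.8954128 ]
key -1 1.047 [-1.045  0.253 -0.805  0.174  0.407 -2.939]
key -1 0.5 [-1.045  0.253 -0.805  0.174  0.407  2.797]
key -1 0 [-1.045  0.253 -0.805  0.174  0.407  2.297]
key -1 -0.05 [-1.045  0.253 -0.80
[... 27229 characters left out ...]
0.  30.] -1 camz -0.75 [-0.16  0.92 -0.26  1.23  0.74 -2.07]
[0.42, 0.2] [120.  40. -30.] 1 camz 0.66 [-0.12  0.77 -0.35  1.06  0.66  0.19]
[0.42, 0.2] [120.  40. -30.] -1 camz -0.66 [-0.12  0.77 -0.35  1.06  0.66 -2.96]
[0.42, 0.2] [120.  40.  30.] 1 camz 0.66 [-0.12  0.77 -0.35  1.06  0.66  1.23]
[0.42, 0.2] [120.  40.  30.] -1 camz -0.66 [-0.12  0.77 -0.35  1.06  0.66 -1.91]
[0.42, 0.2] [120.  50. -30.] 1 camz 0.56 [-0.06  0.64 -0.44  0.92  0.56  0.33]
[0.42, 0.2] [120.  50. -30.] -1 camz -0.56 [-0.06  0.64 -0.44  0.92  0.56 -2.81]
[0.42, 0.2] [120.  50.  30.] 1 camz 0.56 [-0.06  0.64 -0.44  0.92  0.56  1.38]
[0.42, 0.2] [120.  50.  30.] -1 camz -0.56 [-0.06  0.64 -0.44  0.92  0.56 -1.76]
```

```bash
python3 - <<'E'
from h import *
q=R2q(selM(1.047))
bot.move_pose(K+.10*n,q)
hit=bot.move_linear(K+.012*n,speed=.06,until_force=8)
print("hit",hit,(bot.read_position()-K)@n)
bot.set_gripper(0.0,40); print("w",bot.read_gripper_width(),"F",bot.read_ft_force().round(1))
for i in range(2):
    j=np.array(bot.read_joint_positions()); j[5]+=.5236; bot.goto_joints(j); bot.wait(.3)
    print(j[5],"F",np.round(bot.read_ft_force(),1),"M",np.round(bot.read_moment(),2),bot.read_gripper_width())
bot.set_gripper(.6); bot.wait(.2)
bot.move_linear(K+.11*n,speed=.15)
# view
P=(K+L)/2; he=bot.calibration("wrist")["hand_eye"]
M=tool(-n,left) 
t=P-M@(he[:3,3]+he[:3,2]*.28)
bot.set_gripper(1.0)
bot.move_pose(t,R2q(M)); bot.wait(.2)
c,im=shot("wrist","w3"); print(bot.read_clock())
im=im[::-1,::-1] # up side up
cv2.imwrite("pics/w3z.png",cv2.resize(im[110:350,140:500,::-1],None,fx=2.2,fy=2.2,interpolation=cv2.INTER_CUBIC))
E
```

```text
hit False 0.012243460921773548
w 0.15620797729242927 F [-2.9 -2.9  4. ]
-0.6381237765619802 F [-2.7  2.3  5.3] M [0.66 0.49 0.33] 0.15373952892935402
-0.11508074648731448 F [-1.6  3.3  5.8] M [0.73 0.17 0.32] 0.15771683533933606
13.15
```

View pics/w3z.png

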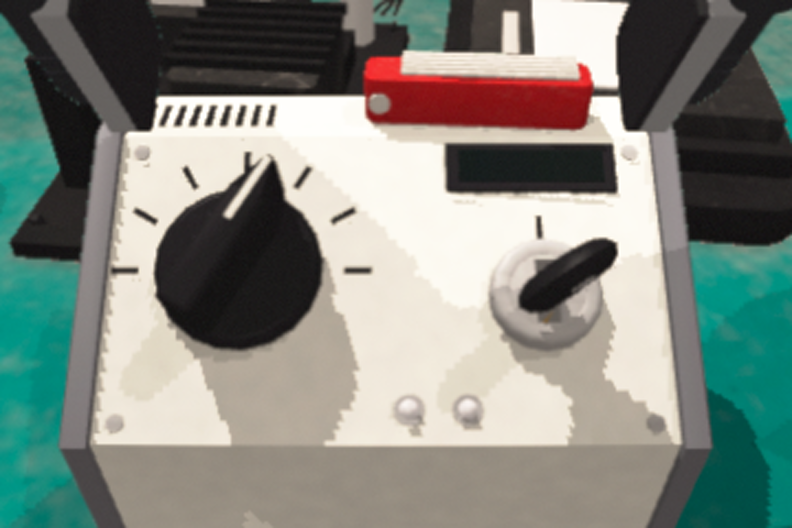

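The selector pointer now sits on the fifth mark, at (268,158) in the flipped crop. The bow is seen edge-on, centred at (569,275), about 60° clockwise from up. I'll locate the bow exactly.

```bash
python3 - <<'E'
from h import *
c=loadw("w3"); U=lambda u,v:(639-(140+u/2.2-.3),479-(110+v/2.2-.3))
def rel(X,O): return [round(float((X-O)@v)*1000,1) for v in(up,left,n)]
a,b=[onplane(c,U(*p),n=n,p0=L+.029*n) for p in((524,303),(613,247))]
print("bow centre relL",rel((a+b)/2,L),"len",np.linalg.norm(b-a),"ang",np.degrees(np.arctan2(-(b-a)@left,(b-a)@up)))
a,b=[onplane(c,U(*p),n=n,p0=K+.040*n) for p in((229,216),(266,160))]
print("sel ang",np.degrees(np.arctan2((b-a)@up,(b-a)@left)))
print("marks",[rel(onplane(c,U(*p),n=n,p0=K),K) for p in((125,270),(358,270),(249,163))])
print("barrel",rel(onplane(c,U(546,293),n=n,p0=L),L),"lockmark",rel(onplane(c,U(539,227),n=n,p0=L-.0085*n),L))
E
```

```text
bow centre relL [-5.9, -0.1, 29.0] len 0.034076040095046375 ang 57.866116468246794
sel ang 118.98670245142225
marks [[-0.2, 42.5, -0.0], [-0.2, -41.4, 0.0], [42.0, -0.1, 0.0]]
barrel [-3.2, 1.5, 0.0] lockmark [24.4, 0.7, -8.5]
```

```bash
cat >> h.py <<'E'
L=L-.003*up+.0004*left
def comp(v): return [round(float(np.dot(v,a)),2) for a in(up,left,n)]
E
python3 - <<'E'
from h import *
M=keyM(1.047)
bot.set_gripper(.55)
bot.move_pose(L+.10*n,R2q(M))
f0=bot.read_ft_force();m0=bot.read_moment()
hit=bot.move_linear(L+.011*n,speed=.06,until_force=6)
print("hit",hit,comp(bot.read_position()-L),comp(bot.read_ft_force()-f0))
bot.set_gripper(0.0,25); bot.wait(.2)
print("w",bot.read_gripper_width(),"F",comp(bot.read_ft_force()-f0),"M",comp(bot.read_moment()-m0),bot.read_clock())
np.savez("f0.npz",f=f0,m=m0)
E
```

```text
hit False [0.0, -0.0, 0.01] [0.33, 1.28, -0.7]
w 0.11236961477818248 F [4.34, 2.87, 2.33] M [0.79, -0.88, -0.01] 16.8
```

```bash
python3 - <<'E'
from h import *
z=np.load("f0.npz")
def rd(t): print(t,"F",comp(bot.read_ft_force()-z["f"]),"M",comp(bot.read_moment()-z["m"]),"w",round(bot.read_gripper_width(),3))
p=bot.read_position()
bot.move_linear(p+.001*(.5*left+.866*up),speed=.02); bot.wait(.2); rd("shift")
j=np.array(bot.read_joint_positions())
for d in(-.35,-.35,-.2,-.1,-.047,-.03,-.03):
    j[5]+=d; bot.goto_joints(j); bot.wait(.15); rd(round(j[5],3))
print(bot.read_clock())
E
```

```text
shift F [1.41, -0.57, 1.54] M [0.08, -0.09, 0.08] w 0.114
-0.149 F [1.31, -0.46, 0.29] M [-0.1, -0.09, -0.03] w 0.113
-0.499 F [0.26, -2.6, 0.19] M [-0.65, 0.24, 0.02] w 0.114
-0.699 F [-1.42, -4.67, 1.99] M [-1.06, 0.43, -0.03] w 0.114
-0.799 F [-1.37, -4.8, 1.31] M [-1.04, 0.49, -0.0] w 0.115
-0.846 F [-1.56, -3.4, 0.97] M [-1.08, 0.49, -0.05] w 0.114
-0.876 F [-1.12, -4.42, 1.38] M [-1.17, 0.48, -0.08] w 0.114
-0.906 F [-0.97, -4.33, 0.06] M [-1.21, 0.42, -0.03] w 0.112
20.4583
```

```bash
python3 - <<'E'
from h import *
z=np.load("f0.npz")
def rd(t):
    F=comp(bot.read_ft_force()-z["f"]);M=comp(bot.read_moment()-z["m"]); print(t,"F",F,"M",M,"w",round(bot.read_gripper_width(),3)); return M[2]
p=bot.read_position()
bot.move_linear(p-.0009*left,speed=.02); bot.wait(.2); rd("shift")
j=np.array(bot.read_joint_positions())
for i in range(4):
    j[5]-=.025; bot.goto_joints(j); bot.wait(.15)
    if abs(rd(round(j[5],3)))>.2: break
print(bot.read_clock())
E
```

```text
shift F [0.12, -1.51, 0.31] M [-0.3, 0.18, -0.0] w 0.108
-0.934 F [-0.18, -1.45, 1.75] M [-0.5, 0.17, -0.07] w 0.11
-0.959 F [0.01, -2.45, 0.85] M [-0.53, 0.07, -0.19] w 0.113
-0.984 F [0.9, -2.75, 1.32] M [-0.51, 0.06, -0.28] w 0.109
22.1083
```

```bash
python3 - <<'E'
from h import *
z=np.load("f0.npz")
def rd(t): print(t,"F",comp(bot.read_ft_force()-z["f"]),"M",comp(bot.read_moment()-z["m"]),"w",round(bot.read_gripper_width(),3),"pos",comp(1000*(bot.read_position()-L)))
j=np.array(bot.read_joint_positions()); j[5]=-.885; bot.goto_joints(j); bot.wait(.2); rd("back")
p=bot.read_position()
for d in(.004,.012,.025,.045,.09):
    h=bot.move_linear(p+d*n,speed=.04,until_force=10); rd((d,h))
    if h: break
c,im=shot("wrist","w4")
cv2.imwrite("pics/w4z.png",im[::-1,::-1,::-1])
print(bot.read_clock())
E
```

```text
back F [0.09, -1.81, 0.77] M [-0.18, 0.04, 0.0] w 0.11 pos [1.29, -0.69, 11.14]
(0.004, False) F [-0.2, -0.6, 0.63] M [-0.34, 0.06, -0.01] w 0.112 pos [1.19, -0.59, 15.27]
(0.012, False) F [-0.15, 0.52, -0.97] M [-0.02, 0.01, -0.01] w 0.11 pos [1.39, -0.45, 23.39]
(0.025, False) F [0.57, 0.1, -1.83] M [-0.0, 0.01, 0.04] w 0.115 pos [1.53, -0.92, 36.45]
(0.045, False) F [0.84, -0.13, 0.17] M [-0.02, 0.02, 0.03] w 0.112 pos [1.4, -0.88, 56.33]
(0.09, False) F [0.04, 1.25, -0.82] M [0.02, 0.02, 0.03] w 0.112 pos [1.13, -0.56, 100.96]
25.6083
```

View pics/w4z.png

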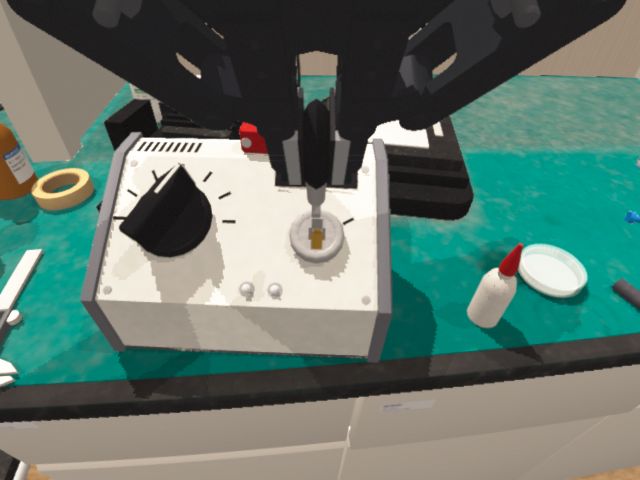

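The key is out, with the lock slots pointing up the slope at (317,235) and the selector still on five. Next I'll lay the key on the book.

```bash
cat > place.py <<'E'
from h import *
yaw,pitch,roll=np.radians([66,25,-20])
y=np.array([np.cos(yaw)*np.cos(pitch),np.sin(yaw)*np.cos(pitch),-np.sin(pitch)])
M=R.from_rotvec(y*roll).as_matrix()@tool(y,np.cross(y,[0,0,1]))
P=np.array([.451,.206,.013+.009+.062*np.sin(pitch)])+y*.019
E
python3 - <<'E'
from place import *
p=bot.read_position(); q=R2q(M)
up_=p+[-.02,.03,.14]
print(bot.solve_ik(up_,bot.read_tool_rot()),bot.solve_ik(P+[0,0,.12],q),bot.solve_ik(P,q))
bot.move_linear(up_,speed=.15)
bot.move_pose(P+[0,0,.12],q)
print(bot.read_gripper_width(),bot.read_clock())
bot.move_linear(P+[0,0,.03],speed=.12); bot.wait(.2)
c,im=shot("wrist","w5"); s=bot.camera("scene")
cv2.imwrite("pics/w5z.png",np.hstack([cv2.resize(im[:,:,::-1],(400,300)),cv2.resize(s[200:380,120:360,::-1],(400,300))]))
E
```

```text
[-1.15603972 -0.13756251 -0.5728377   0.845911    0.44157748 -0.99626803] [-0.29892706  0.35436492 -1.05785312 -0.09262249  1.11930038  1.49955432] [-0.29892706  0.73072    -1.09504243 -0.50616688  1.11930038  1.49955432]
0.11131132221388283 28.85
```

View pics/w5z.png

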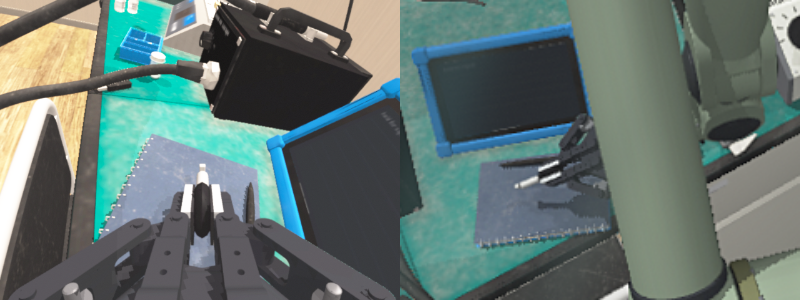

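The wrist view shows the key above the book, its bit at (203,170), with the right finger close to the pen at (250,200). I'll shift about 18 mm away from the pen, then lower and release.

```bash
python3 - <<'E'
from place import *
P=P-.018*np.array([.914,-.407,0])
bot.move_linear(P+[0,0,.03],speed=.06); bot.wait(.2)
h=bot.move_linear(P-[0,0,.006],speed=.03,until_force=4)
print("touch",h,bot.read_position()[2]-P[2],bot.read_ft_force())
if h: bot.move_linear(bot.read_position()+[0,0,.001],speed=.02)
bot.set_gripper(.2); bot.wait(.2); bot.set_gripper(.36); bot.wait(.5)
p=bot.read_position()
bot.move_linear(p-y*.07,speed=.06)
bot.move_linear(p-y*.08+[0,0,.10],speed=.12); bot.wait(.3)
c,im=shot("wrist","w6"); t=bot.camera("top")
cv2.imwrite("pics/w6z.png",np.hstack([cv2.resize(im[:,:,::-1],(400,300)),cv2.resize(t[195:315,110:270,::-1],(400,300))]))
print(bot.read_clock())
E
```

```text
touch True 0.0008801496659333746 [-0.3587361  -1.11505952  3.01110867]
35.825
```

View pics/w6z.png

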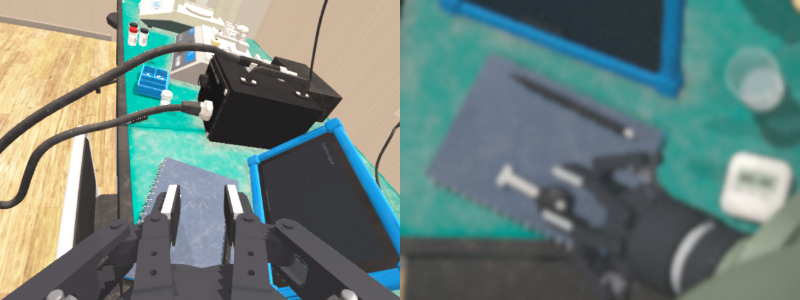

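```bash
python3 - <<'E'
from place import *
p=bot.read_position(); 
bot.move_linear(p+[0,0,.10],speed=.2)
# wrist view of the book from above
he=bot.calibration("wrist")["hand_eye"]
Mv=tool([.0,.0,-1],[.4,.914,0])
for s in(1,-1):
    Mv=tool([0,0,-1],[s*.914,-s*.407,0]); t=np.array([.46,.22,.013])-Mv@(he[:3,3]+he[:3,2]*.30)
    q=bot.solve_ik(t,R2q(Mv)); print(t,q)
    if q is not None: break
bot.move_pose(t,R2q(Mv)); bot.wait(.2)
c,im=shot("wrist","w7"); 
cv2.imwrite("pics/w7z.png",im[:,:,::-1]); tp=bot.camera("top"); cv2.imwrite("pics/top7.png",tp[:,:,::-1])
bot.camera("wrist");print(bot.search_frame("wrist","key_bow")[:1],bot.read_clock())
E
```

```text
[0.46688891 0.23019649 0.15635172] [ 0.31620345  0.33693009 -0.38272825  0.85113799  0.          2.30593448]
[{'bbox': [260.6, 194.5, 41.3, 90.5], 'confidence': 0.57}] 38.0833
```

View pics/w7z.png

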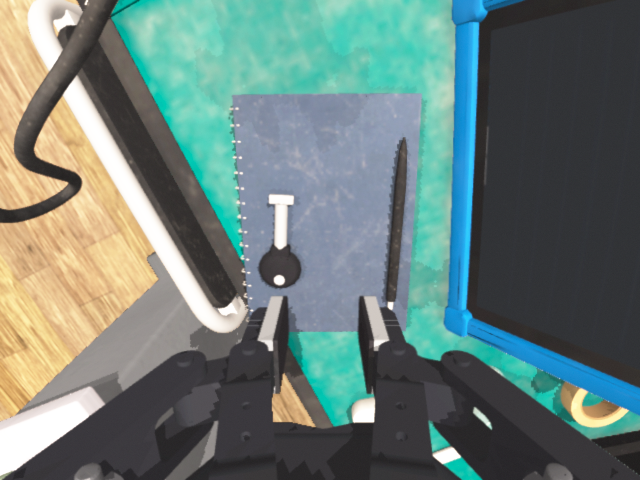

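The key lies flat on the book, well inside its edges, with the bow at (280,267) and the bit at (281,200). The pen is still in place at (397,220).

```bash
python3 - <<'E'
from h import *
a=cv2.imread("pics/top.png").astype(int);b=cv2.imread("pics/top7.png").astype(int)
for nme,(x,y,w,h) in dict(hex=(383,230,39,12),glue=(452,270,26,22),petri=(482,248,34,34),lockarea=(395,255,25,25),knob=(343,243,33,38)).items():
    print(nme,np.abs(a-b)[y:y+h,x:x+w].mean().round(1))
print(bot.read_ft_force().round(1),bot.read_clock()); bot.close_job()
E
```

```text
hex 6.5
glue 7.1
petri 6.2
lockarea 26.2
knob 27.6
[ 0.4 -0.2 -0.2] 38.0833
the job is handed in; nothing more can be done
```

The job is done and handed in at about 38 s on the robot clock, inside the 72 s limit. No force limit was approached in any reading I took.

- **Selector:** It started in the third position and I turned it two clicks clockwise, 30° each. After release the pointer measured 119°, against 120° for the fifth position. It still looked on the fifth mark in the picture taken after the key was drawn.
- **Lock and key:** I turned the key anticlockwise until the moment showed it was on the locked stop, then drew it straight out with side forces under 2 N. The picture afterwards shows the key-hole slots pointing up the slope, so the lock stayed locked.
- **Placing:** I lowered the key until its bit touched the lab book, then let go, so the bow end dropped about 3 cm. The last wrist picture shows it lying flat, well inside the book's edges. The pen is still on the book and the gripper was clear of everything.
- **Other things:** Comparing top views from start and finish shows no sign that the hex keys, glue or petri dish moved. I did not check the timer, beaker or caliper this way; in the pictures they looked undisturbed, though the arm hid part of the bench.
- **Disagreement:** The top camera placed the controller about 4 mm away from where the wrist views put it. I relied on the wrist views, and the grips and forces agreed with them.

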